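# Rock the diverter gate and feed the grinding balls down the other chute

### The job

The seesaw gate of the little ball sorter is tipped towards one of its two chutes. Press the raised end down with the fingertips so that the gate rocks over and feeds the other chute; only then push the blue-knobbed stop sideways out of the feed lane, so that all three steel balls run down into the clear box on that other side. Only press and push, gently and without gripping anything; do not touch or lift the balls, and leave the two bottles and the blue slide box where they are.

Things in the scene. Friction and masses are not known exactly. Their poses are not given: they have to be found in the camera images.
- sorter: the ball sorter, fixed, grey base plate 250 x 270 x 6 mm. Origin on the desk under the middle of the gate's pivot; x points up the feed lane away from the gate, y left along the gate, z up. The white feed lane comes down from x = +166 mm to the gate at x = +8 mm, at most 140 mm over the desk; the chutes lie at y = +85..+155 mm and y = -85..-155 mm
- gate (a joint): the seesaw gate, an aluminium trough 170 mm long along the sorter's y, rocking about an axis along x, 45 mm over the desk, 40 mm under the trough floor. +0.22 rad: left (+y) end fully down, feeds the left chute; -0.22: right end down, feeds the right chute. Top-heavy: past the middle it falls over by itself; about 1 N on a pad rocks it. Starts resting on either side
- pad_left (a point): centre of the top face of the orange press pad (40 x 40 x 6 mm, flat, on the robot's side of the trough) at the gate's left end; its top is about 113 mm over the desk when raised, 78 mm when down
- pad_right (a point): the same on the orange press pad at the gate's right end
- stop (a joint): the sliding stop across the feed lane: 0 m = the balls are held; it slides along the sorter's y either way to +0.036 m (left) or -0.036 m (right), and lets the balls go from about 0.024 m; it stays where it is left, about 1 N pushes it
- knob (a point): middle of the stop's blue upright knob: 16 to 20 mm in diameter, reaching from 20 mm below this point to 20 mm above it. Everything of the sorter near it lies at least 17 mm below this point
- box_left: clear open-topped box 78 x 120 x 22 mm under the left chute's mouth, fixed to the desk; origin at the centre of its underside, long side along y
- box_right: the same under the right chute's mouth
- ball0_center (a point): centre of the first steel grinding ball, 20 mm in diameter, leaning on the stop in the feed lane
- ball1_center (a point): centre of the second ball, behind the first
- ball2_center (a point): centre of the third ball, behind the second
- ball0: the first ball
- ball1: the second ball
- ball2: the third ball
- red_bottle: small dropper bottle with red cap, 24 mm in diameter, 69 mm tall, loose; leave it alone. Origin at the centre of its underside
- amber: amber bottle with white cap, 41 mm in diameter, 82 mm tall, loose; leave it alone. Origin at the centre of its underside
- mailer: blue slide box, 31 x 83 x 22 mm, loose; leave it alone. Origin at the centre of its underside
Mind the look-alikes: they are no part of the job. What is shaped like the box_right but green is not meant.

How it is judged:
By the outcome, as a careful person would: the job done as asked, in the order asked, and still so for the second after the job is handed in, with the robot touching nothing.
It also fails if it takes over 38 s, if anything falls off the work surface, if the arm or the gripper's body presses on something with over 40 N, if the wrist force passes 120 N, or if a joint passes its speed limit or range.

### The arm

A 7-joint arm with a two-finger parallel gripper is mounted at the origin on a cart in front of the work surface, level with it; the furniture and walls round the work are solid. World frame = base frame: x ahead of the robot, y to its left, z up, the work surface at z = 0. Lengths are in m, angles in rad, forces in N, time in s.
With the tool pointing down it reaches from about 0.35 to 0.9 m from the base axis. Payload 19.9 kg.
Tool frame: the origin (TCP) lies between the finger pads; the fingertips stand 19 mm ahead of it and the grasp point (between the pads) is the TCP; z points along the fingers, y is the direction in which the jaws open and shut (so a half turn about z gives the same grasp; the last joint's range is limited). The gripper opens to 94 mm and grips with 3 to 60 N. Pads are 16 mm wide; open, the fingers measure 119 mm over their backs; the gripper's body (75 mm by 177 mm) begins 78 mm behind the grasp point.
Start: joints at [-1.381, 0.417, -0.01, 1.614, 0.005, 1.111, -0.053], TCP at [0.144, 0.608, 0.224] pointing down, gripper open.
Joint ranges: [-2.81, 2.81], [-0.39, 2.02], [-1.27, 1.25], [0.06, 2.57], [-1.19, 4.33], [0.19, 2], [-2.82, 2.82]. Speed limits (rad/s): [1.89, 1.89, 2.39, 2.39, 3.01, 3.01, 3.01].

### API

Orientations are given as a 3x3 rotation matrix whose columns are the frame's x, y, z axes.
In Python, from rig import robot gives the robot as it stands. Calls block until the motion is done:
- robot.move_ptp(position, orientation): joint-space move of the TCP to a pose.
- robot.move_linear(position, velocity=0.15, frame=None, threshold=None): straight line of the TCP; frame=None keeps the orientation; velocity is the mean speed in m/s. With threshold (N) it stops when the force on the tool has changed by that much, and returns True; else False.
- robot.goto_joints(angles): joint-space move.
- robot.gripper_to(opening): finger opening in m; the grip force is fixed at half the most; returns when the fingers have stopped.
- robot.pause(seconds).
- robot.ik(position, orientation): joint angles nearest the present ones, or None.
- robot.get_state(): the state.
- robot.grab_frame(name): name is "side" or "top"; returns the picture (400x640x3 uint8, red, green, blue); there is no depth.
- robot.camera_info(name): a dict with "fx", "fy", "cx", "cy" (pixels), "dist" ([k1, k2, p1, p2, k3] as OpenCV has them; the pictures are not rectified), "rvec" (rotation vector, rad) and "tvec" (3), from world to camera coordinates, as OpenCV has them. Camera axes: x right, y down, z forward; pixel columns grow to the right and rows downward; lengths in m; the calibration is good to about 2 mm. A picture is of the moment at which its call begins. camera_info takes no time and is no camera call.
A pose or a line that the arm cannot do raises robot.PlanningError and nothing moves.
- robot.sign_off(): hands the job in, once; it reports no verdict.
The state is a dict: "time": time; "qpos": joint angles; "joint_vel": joint speeds; "effort": joint torques, N m; "ee_pos": TCP position; "tool_rot": TCP orientation; "force": force on the tool from outside, world axes, zero at the start; "moment": the same for the moment, N m; "opening": finger opening in m.
Only numpy, scipy, OpenCV 4.12 (cv2) and the standard library are available. Lean on these libraries where they do the work, as an engineer would, in place of code of your own. Each camera call takes 0.05 s, during which the arm holds its last target.

## Working session

There is one attempt and no reset: what is moved stays moved. The work goes in short steps, each a Python script; the robot and the scene stay as the last script left them, time stands still between calls to the robot, and variables do not carry over. Pictures are saved under pics/ and viewed, and the job is handed in when it is done.

```bash
mkdir -p pics; ls
python3 - <<'E'
from rig import robot
import cv2
for n in ("side","top"):
    im=robot.grab_frame(n); cv2.imwrite(f"pics/{n}0.png",im[:,:,::-1]); print(n,robot.camera_info(n))
s=robot.get_state();print(s["time"],s["ee_pos"],s["tool_rot"],s["opening"],s["force"])
E
```

```text
pics
side {'fx': 406.7850936473834, 'fy': 406.7850936473834, 'cx': 320.1142399655869, 'cy': 195.2056226182539, 'dist': array([-0.00053724,  0.        ,  0.        ,  0.        ,  0.        ]), 'rvec': array([ 0.17445769, -2.81426993,  1.25415383]), 'tvec': array([0.52529581, 0.18722219, 0.94590857])}
top {'fx': 508.06583125240627, 'fy': 508.06583125240627, 'cx': 316.71040110866693, 'cy': 198.5198267067944, 'dist': array([-0.06842624,  0.        ,  0.        ,  0.        ,  0.        ]), 'rvec': array([ 2.17573386, -2.2118389 ,  0.09684732]), 'tvec': array([-0.07379909,  0.5667812 ,  1.40565248])}
0.1 [0.1435258  0.60797567 0.22391034] [[-9.73273420e-01  2.29649379e-01 -1.10000725e-04]
 [ 2.29649363e-01  9.73272837e-01 -1.07476641e-03]
 [-1.39758721e-04 -1.07130318e-03 -9.99999416e-01]] 0.09398801103437927 [-0.04151618  0.2608629  -0.45745581]
```

View pics/side0.png

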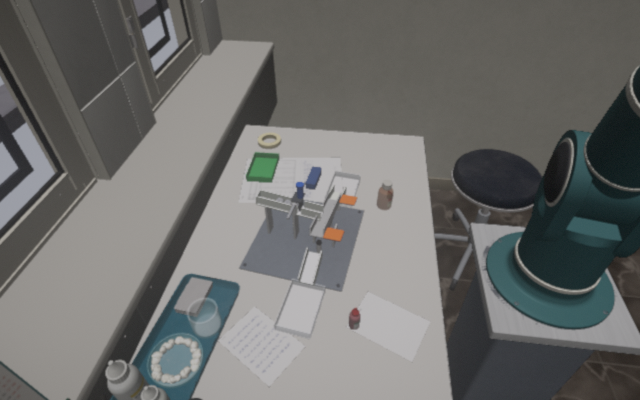

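View pics/top0.png

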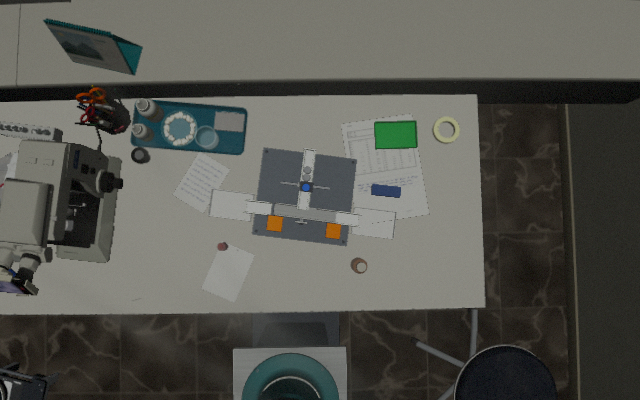

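The side view shows the sorter with orange pads at (348,200) and (333,234) and the blue knob at (299,187). The top view shows the pads at (274,223) and (333,231) and the knob at (306,187). Look-alikes are the green box at (396,134) and the blue slide box at (386,190). I'll take close crops next.

Run:
```python
import cv2
a=cv2.imread("pics/side0.png")[140:320,230:400]; cv2.imwrite("pics/sc.png",cv2.resize(a,None,fx=3.3,fy=3.3,interpolation=cv2.INTER_CUBIC))
a=cv2.imread("pics/top0.png")[140:260,200:400]; cv2.imwrite("pics/tc.png",cv2.resize(a,None,fx=4,fy=4,interpolation=cv2.INTER_CUBIC))
```

```text
(no output)
```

View pics/sc.png

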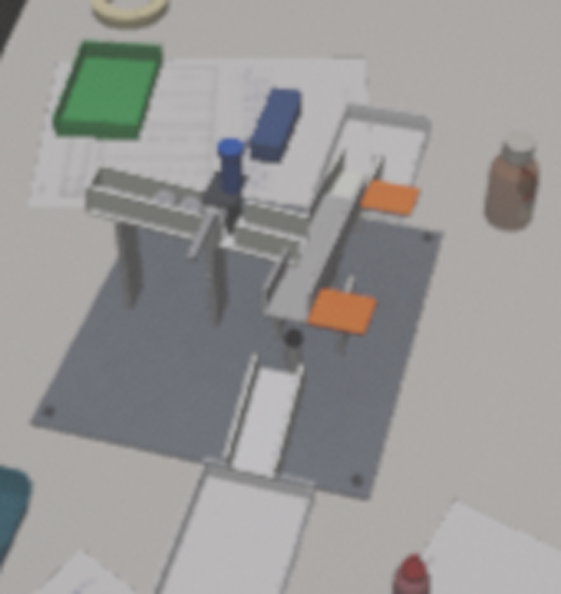

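View pics/tc.png

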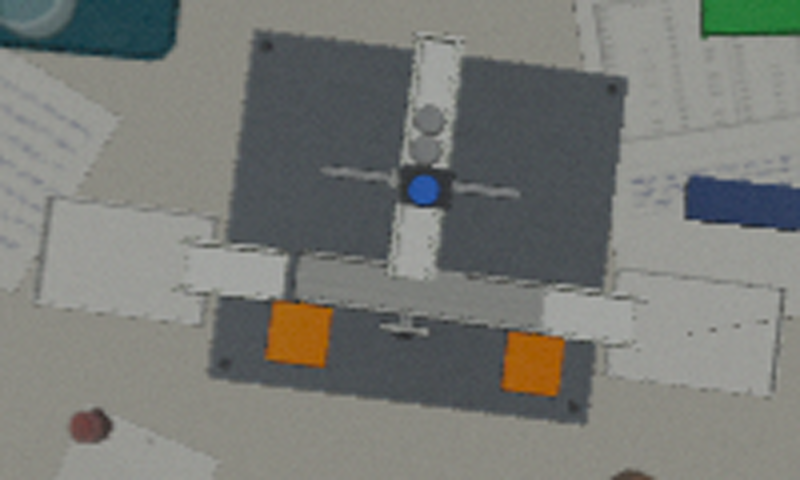

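```bash
cat > h.py <<'E'
import cv2,numpy as np
from rig import robot
def cam(n):
    c=robot.camera_info(n);K=np.array([[c["fx"],0,c["cx"]],[0,c["fy"],c["cy"]],[0,0,1]])
    return K,np.array(c["dist"]),np.array(c["rvec"]),np.array(c["tvec"])
def ray(n,p):
    K,d,r,t=cam(n);u=cv2.undistortPoints(np.array([[p]],float),K,d)[0,0]
    R=cv2.Rodrigues(r)[0];v=R.T@np.array([u[0],u[1],1]);return -R.T@t,v/np.linalg.norm(v)
def plane(n,p,z):
    o,v=ray(n,p);return o+v*(z-o[2])/v[2]
def tri(p,q):
    o1,v1=ray("side",p);o2,v2=ray("top",q)
    s=np.linalg.lstsq(np.c_[v1,-v2],o2-o1,rcond=None)[0]
    a=o1+s[0]*v1;b=o2+s[1]*v2;return (a+b)/2,np.linalg.norm(a-b)
def proj(n,X):
    K,d,r,t=cam(n);return cv2.projectPoints(np.array([X],float),r,t,K,d)[0].ravel()
def blobs(im,lo,hi,box,minA=15):
    h=cv2.cvtColor(im,cv2.COLOR_RGB2HSV);m=cv2.inRange(h,lo,hi)
    x0,y0,x1,y1=box;k=np.zeros_like(m);k[y0:y1,x0:x1]=m[y0:y1,x0:x1]
    n,_,st,ce=cv2.connectedComponentsWithStats(k)
    return [(ce[i].round(2),st[i]) for i in range(1,n) if st[i][4]>=minA]
OR=((5,150,90),(20,255,255));BL=((105,120,40),(125,255,255))
E
python3 - <<'E'
from h import *
S=cv2.imread("pics/side0.png")[:,:,::-1].copy();T=cv2.imread("pics/top0.png")[:,:,::-1].copy()
so=blobs(S,*OR,(230,140,400,320));to=blobs(T,*OR,(200,140,400,260))
print(so,to)
sb=blobs(S,*BL,(285,170,305,205),5);tb=blobs(T,*BL,(290,170,320,205),5);print(sb,tb)
to.sort(key=lambda b:b[0][0]); so.sort(key=lambda b:-b[0][1])
P=[tri(a[0],b[0]) for a,b in zip(so,to)];print(P)
# knob: top disc centre side approx crop(230,147)
kt=tri((230+231/3.3,140+147/3.3),tb[0][0]);print("knobtop",kt)
for c,nm in (((255,32),'FL'),((626,76),'FR'),((209,377),'NL'),((587,423),'NR')):
    print(nm,plane("top",(200+c[0]/4-.4,140+c[1]/4-.4),.006).round(4))
for c in ((90,427),(632,480)): print(plane("top",(200+c[0]/4,140+c[1]/4),.07).round(3))
E
```

```text
[(array([347.62, 199.33]), array([341, 196,  15,   8,  79], dtype=int32)), (array([333.1 , 233.79]), array([324, 228,  19,  12, 156], dtype=int32))] [(array([274.35, 223.03]), array([266, 215,  17,  17, 226], dtype=int32)), (array([332.74, 230.54]), array([325, 223,  16,  16, 213], dtype=int32))]
[(array([299.39, 184.43]), array([297, 183,   6,   4,  23], dtype=int32))] [(array([305.49, 187.16]), array([302, 184,   8,   8,  51], dtype=int32))]
[(array([0.49638949, 0.03053624, 0.11085811]), np.float64(0.00032283566868605373)), (array([ 0.4745257 , -0.12374087,  0.0759316 ]), np.float64(0.00016477071221789345))]
knobtop (array([ 0.58254081, -0.05279615,  0.17428893]), np.float64(0.0022066753220891383))
FL [0.7147 0.0665 0.006 ]
FR [ 0.6791 -0.1979  0.006 ]
NL [0.4695 0.1013 0.006 ]
NR [ 0.4327 -0.1648  0.006 ]
[0.436 0.174 0.07 ]
[ 0.394 -0.191  0.07 ]
```

Run:
```python
from h import *
for p in ((120,180),(115,260),(70,262),(40,270),(40,290),(5,300)):
    print(p,[plane("top",p,z)[:2].round(3) for z in (0,.15,.3)])
print(proj("top",(.144,.608,.224)),proj("top",(.33,.32,.22)),proj("top",(.5,.03,.11)))
# ball nearest, mid height guesses
for q,s in (((200+425/4,140+151/4),(230+190/3.3,140+205/3.3)),((200+429/4,140+120/4),(230+163/3.3,140+200/3.3))): print(tri(s,q))
```

```text
(120, 180) [array([0.629, 0.48 ]), array([0.612, 0.424]), array([0.595, 0.368])]
(115, 260) [array([0.401, 0.492]), array([0.408, 0.435]), array([0.414, 0.378])]
(70, 262) [array([0.397, 0.623]), array([0.404, 0.552]), array([0.411, 0.481])]
(40, 270) [array([0.375, 0.711]), array([0.384, 0.631]), array([0.393, 0.551])]
(40, 290) [array([0.318, 0.71 ]), array([0.333, 0.631]), array([0.348, 0.551])]
(5, 300) [array([0.29 , 0.814]), array([0.308, 0.724]), array([0.326, 0.633])]
[ 33.27513188 372.23574122] [151.3719819  293.45765036] [274.56440459 221.71720626]
(array([ 0.6140603 , -0.05483776,  0.11421832]), np.float64(2.7511393245061898e-05))
(array([ 0.63453003, -0.05779069,  0.11415087]), np.float64(6.603734564542025e-05))
```

Run:
```python
import cv2
a=cv2.imread("pics/top0.png")[80:400,0:320]; cv2.imwrite("pics/ms.png",cv2.resize(a,None,fx=1.8,fy=1.8))
```

```text
(no output)
```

View pics/ms.png

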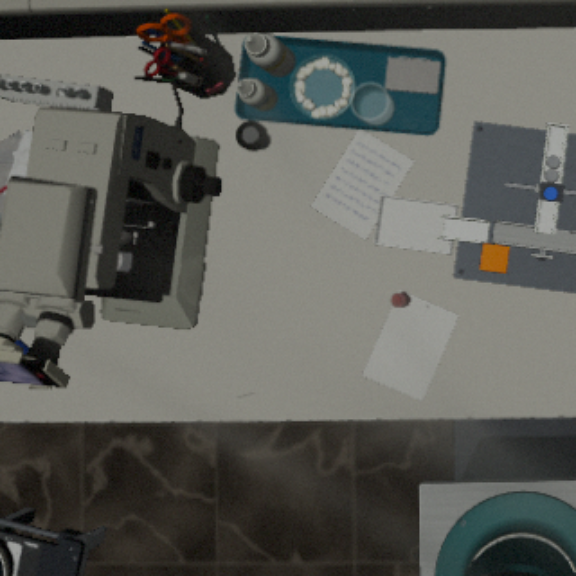

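The left pad is raised (z 111 mm against 76 mm), so the gate feeds right now. I'll press the left pad so it feeds the left box. The path to it is clear of the microscope.

```bash
cat >> h.py <<'E'
yh=np.array([.137,.9906,0]);yh/=np.linalg.norm(yh);xh=np.array([yh[1],-yh[0],0]);zh=np.array([0,0,1.])
R=np.c_[-xh,yh,-zh]
PL=np.array([.4964,.0305,.1109]);KN=np.array([.5825,-.0528,.154])
def tip(p): return np.array(p)+.019*zh
E
python3 - <<'E'
from h import *
robot.gripper_to(0.0)
robot.move_linear((.22,.36,.26),velocity=.3)
p=PL+.004*yh-.002*xh
robot.move_ptp(tip([p[0],p[1],.16]),R)
print(robot.move_linear(tip([p[0],p[1],.122]),velocity=.08))
s=robot.get_state();print(s["time"],s["ee_pos"],s["force"],s["opening"])
for n in("side","top"): cv2.imwrite(f"pics/{n}1.png",robot.grab_frame(n)[:,:,::-1])
a=cv2.imread("pics/side1.png")[140:290,250:400];b=cv2.imread("pics/top1.png")[160:310,220:370]
cv2.imwrite("pics/c1.png",cv2.resize(np.hstack([a,b]),None,fx=2.6,fy=2.6,interpolation=cv2.INTER_CUBIC))
E
```

```text
False
4.7583 [0.495035   0.03463823 0.14104022] [ 0.8416095   0.36364654 -0.24433809] 0.00016104034764243713
```

View pics/c1.png

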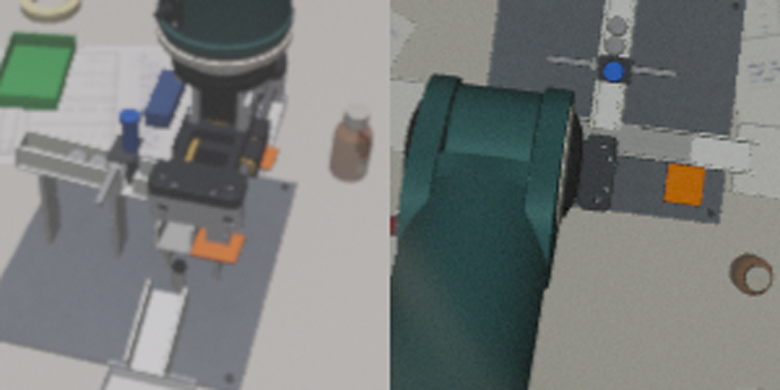

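The fingertips sit just above the left pad (side crop, 215,232) and the gate hasn't moved. Pressing now.

Run:
```python
from h import *
p=PL+.004*yh-.002*xh; q=p+.015*yh
f0=robot.get_state()["force"]
print(robot.move_linear(tip([q[0],q[1],.084]),velocity=.03,threshold=8))
s=robot.get_state();print(s["time"],s["ee_pos"],s["force"]-f0)
robot.move_linear(tip([q[0],q[1],.15]),velocity=.12)
u=KN+.040*yh
robot.move_linear(tip([q[0],q[1],.20]),velocity=.25)
robot.move_linear(tip([u[0],u[1],.20]),velocity=.25)
s=robot.get_state();print(s["time"],s["ee_pos"],s["force"])
S=robot.grab_frame("side");T=robot.grab_frame("top")
cv2.imwrite("pics/side2.png",S[:,:,::-1]);cv2.imwrite("pics/top2.png",T[:,:,::-1])
print(blobs(S,*OR,(230,140,400,320)),blobs(T,*OR,(200,140,400,260)))
a=cv2.imread("pics/side2.png")[140:290,250:400];b=cv2.imread("pics/top2.png")[160:310,220:370]
cv2.imwrite("pics/c2.png",cv2.resize(np.hstack([a,b]),None,fx=2.6,fy=2.6,interpolation=cv2.INTER_CUBIC))
```

```text
False
6.3667 [0.49709566 0.0495604  0.10314064] [ 0.64015359 -0.28580359  0.16724383]
8.0083 [ 0.58732052 -0.01361256  0.21736751] [-0.62659309 -0.14254687 -0.43153758]
[(array([346.61, 193.06]), array([341, 189,  14,  12,  54], dtype=int32))] [(array([325.46, 229.4 ]), array([318, 222,  16,  16, 226], dtype=int32))]
```

View pics/c2.png

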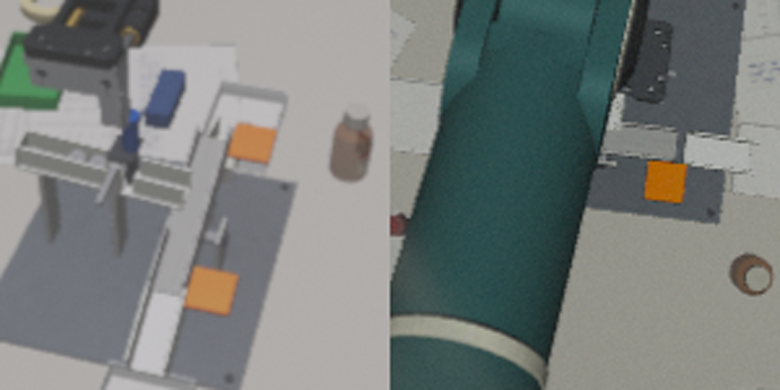

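The gate has rocked over: the left end now meets the left chute (side crop 160,300) and the right pad is raised (253,142). The balls are still held. Next I'll push the knob sideways to the right.

Run:
```python
from h import *
u=KN+.040*yh; w=KN-.011*yh
print(plane("top",(305.49,187.16),.174))
robot.move_linear(tip([u[0],u[1],.154]),velocity=.12)
f0=robot.get_state()["force"]
print(robot.move_linear(tip([w[0],w[1],.154]),velocity=.04,threshold=10))
s=robot.get_state();print(s["time"],s["ee_pos"],tip([w[0],w[1],.154]),s["force"]-f0)
b=np.array(s["ee_pos"])+.02*yh
robot.move_linear(b,velocity=.15)
robot.move_linear(b+.08*zh,velocity=.2)
robot.move_linear((.40,.22,.28),velocity=.3)
robot.pause(1)
S=robot.grab_frame("side");T=robot.grab_frame("top");print(robot.get_state()["time"])
cv2.imwrite("pics/side3.png",S[:,:,::-1]);cv2.imwrite("pics/top3.png",T[:,:,::-1])
a=cv2.imread("pics/side3.png")[150:350,230:430];b=cv2.imread("pics/top3.png")[120:320,200:400]
cv2.imwrite("pics/c3.png",cv2.resize(np.hstack([a,b]),None,fx=2,fy=2,interpolation=cv2.INTER_CUBIC))
```

```text
[ 0.58366864 -0.05266818  0.174     ]
False
10.0667 [ 0.581013   -0.06350612  0.17295358] [ 0.58099304 -0.06369629  0.173     ] [ 0.20168604  0.53000813 -0.56374227]
13.225
```

View pics/c3.png

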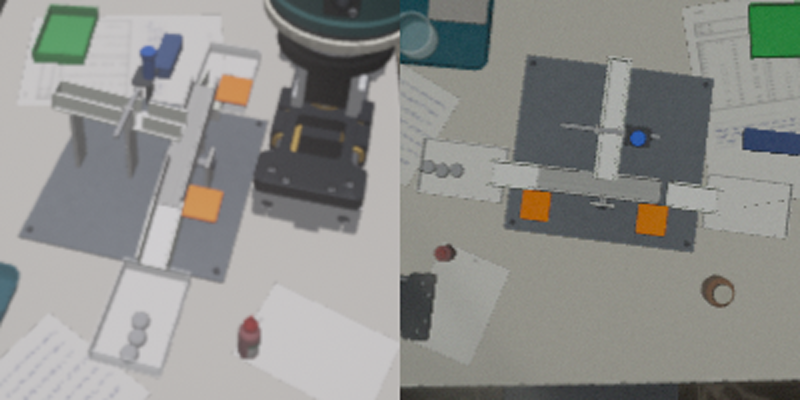

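All three balls are in the left box (top crop 428..456,168), the stop is to the right (638,138), the gate is still left end down, and the bottles and slide box are unmoved. The arm is clear of everything, so I'm handing in.

Run:
```python
from rig import robot
s=robot.get_state();print(s["time"],s["force"],s["ee_pos"]);robot.sign_off()
```

```text
13.225 [ 0.5425652  -0.60582388  0.02007489] [0.39999257 0.22000351 0.27999655]
the job is handed in; nothing more can be done
```

The job is done and handed in at 13.2 s: all three balls ran down into the left clear box.

- **What I did:** The left pad was the raised one, at 111 mm against 76 mm for the right. I pressed it down with closed fingertips until the gate rocked over to the left, and checked that in a picture. Only then did I push the blue knob to the right, by about 31 mm going by the planned push; I did not measure where the stop ended up.
- **Last checks:** The final pictures show the three balls in the left box and none left in the lane. The gate is still left end down, and the bottles and slide box look unmoved (judged by eye). The arm hung clear of everything, and the force readings taken after each push differed from before it by under 1 N per axis.
- **Disagreements:** None of the checks failed. The only mismatch was about 2 mm between the two camera views when I located the knob, which is within the calibration.

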